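# Clear the chuck key and set the lathe's sunk speed dial

## Robot

A 7-joint arm with a two-finger parallel gripper is mounted at the origin on the work surface. World frame = base frame: x ahead of the robot, y to its left, z up, the work surface at z = 0. Lengths are in mm, angles in rad, forces in N, time in s.
With the tool pointing down it reaches from about 400 to 875 mm from the base axis. Payload 4.4 kg.
Tool frame: the origin (TCP) lies midway between the tips of the shut fingers; the grasp point (between the pads) lies 19 mm behind it; z points along the fingers, y is the line along which they close (so a half turn about z gives the same grasp; the last joint's range is limited). The gripper opens to 85 mm and grips with 20 to 120 N. Pads are 22 mm wide; open, the fingers measure 114 mm over their backs; the gripper's body (76 mm by 85 mm) begins 54 mm behind the grasp point. The pads swing forward as they close: fully open they stand 13 mm farther back than shut.
Start: joints at [1.175, 0.628, 0.038, 1.517, -0.027, 0.996, -0.02], TCP at [210.533, -614.975, 231.313] pointing down, gripper open.
Joint ranges: [-3.06, 3.06], [-0.37, 2.12], [-1.25, 1.32], [0.18, 2.47], [-1.1, 4.24], [0.23, 1.98], [-2.94, 2.94]. Speed limits (rad/s): [2.57, 2.57, 3.14, 3.14, 3.14, 3.14, 3.14].

## Interface

Orientations are given as [roll, pitch, yaw] about the fixed x, y, z axes, in that order (R = Rz(yaw) Ry(pitch) Rx(roll)).
In Python, from cell import monitor, cams, ctrl gives the robot as it stands.
- The arm moves only by the tool drive_tool, never from a script. Its argument "motion" is a list of rows, each an object with "fingers": the opening, from 0 (shut) to 1 (fully open); "linear": the shift along the tool's x, y, z in m, a list of three; "twist": the turn about the tool's z in rad. In form: [{"fingers": fingers, "linear": [x, y, z], "twist": twist}, ...]. A call has 1 to 5 rows; each row shifts and turns the commanded pose from where the row before left it, along the tool's axes as they then stand; what a row does not reach is not made up. A row lasts 1/12 s, in which the tool goes at most 41.7 mm and 7.16 degrees, less where a joint would pass 70% of its speed; a pose out of reach is approached as far as the arm can. A call with a gripper value outside its range is refused whole. The fingers move at their own pace and stop on an object; the grip force is fixed at half the most. Time passes only in rows, so rows that do not move let the fingers close. It gives the time, the measured TCP pose, the force, the opening and the grip force at its end, in the units of the state.
- monitor.read_state(): the state, without advancing time (a new reading comes with each control period).
- cams.get_image(name): name is "scene" or "side" or "wrist"; returns a dict with "color" (480x640x3 uint8, blue, green, red), "K" (3x3 intrinsics, pixels), "R" (3x3) and "t" (3): a world point X has camera coordinates R X + t. Camera axes: x right, y down, z forward; pixel columns grow to the right and rows downward; lengths in mm; the calibration is good to about 2 mm. The wrist camera is an equidistant fisheye: a pixel r from the principal point sees the ray r / f radians off the axis. A picture is of the moment at which its call begins. There is no depth.
- ctrl.finish_job(): hands the job in; it is judged then, once.
The state is a dict: "clock": time; "qpos": joint angles; "qd": joint speeds; "tau": joint torques, N m; "eef_pos": TCP position; "tool_rot": TCP orientation; "force": force on the tool from outside, world axes, zero at the start; "torque": the same for the moment, N m; "width": finger opening in mm; "gripper_force": force on a finger pad.
Only numpy, scipy, OpenCV 4.12 (cv2) and the standard library are available. Lean on these libraries where they do the work, as an engineer would, in place of code of your own. Each camera call takes 0.05 s, during which the arm holds its last target. There are 200 camera calls.

## Task

Get the lathe ready for the next blank: first put the chuck key that was left across the control station into the empty wide bay of the tool tray, lying flat, then reach through the station's guard slot and turn the speed dial down until its white pointer line is in line with the marker tab. Last, slide the dust shutter fully closed over the dial; do not press the emergency stop, and leave everything else where it is.

Things in the scene. Friction and masses are not known exactly. Their poses are not given: they have to be found in the camera images.
- station: Cream steel control station of the lathe, fixed: 150 (its x) x 260 (its y) x 80 high. Origin at the centre of its underside on the bench, z up, its -x edge towards the robot. Its top is a flat guard plate 3 thick with one slot; 30 below the plate's top face, with free space between, is the dial panel (50 above the bench). A flat amber lamp 5 high is at x -56, y +35.
- slot (a point): Centre of the guard slot, at the top face of the guard plate (80 above the bench), at x 0, y -58 of the station. The slot is 54 wide (station x) and 114 long (station y); its rim is 3 thick.
- dial_top (a point): Centre of the top of the speed dial: round black fluted knob, 30 diameter, 18 tall, vertical axis, on the sunk panel, its top 12 below the guard plate's top, at x 0, y -71 of the station. From its axis the slot's edges are 27 away on both x sides, the slot's -y end 44, its +y end 70. A skirt 17.5 radius, 3 high surrounds its foot. Axes turn with the dial.
- dial (a joint): Reading of the speed dial in rad, 0 (slow stop) to 4.71 (fast stop), growing clockwise seen from above; stays where it is left (friction 0.04 N m). The pointer's direction, measured anticlockwise from above from the station's +x, is 2.356 minus the reading.
- marker (a joint): Where the speed marker stands, in the same scale as the dial: when the dial's reading equals it the pointer is at the tab. Set by the turner; it does not move.
- pointer (a point): Point on the dial's white pointer line produced, 20 from the dial's axis, 2 above the panel. The line, 3 wide, runs from the centre of the knob's top to its edge and down its side.
- marker_tab (a point): Middle of the marker tab, a black tab 6 wide, 8 long and under 3 high lying on the panel just outside the knob, its point 20 from the dial's axis, 2 above the panel.
- shutter_tab (a point): Centre of the top edge of the shutter's upright steel finger tab: 30 wide (station x), 8 thick (station y), standing 18 above the guard plate through the slot. The shutter plate itself slides under the guard plate, above the dial, and trails on the tab's +y side.
- shutter (a joint): Opening of the shutter in m: 0 fully closed (tab at the slot's -y end, slot covered), 0.1 fully open (tab at the slot's +y end); slides along the station's y against about 1.5 N and stays where it is left.
- key: Steel T-handled chuck key, 120 g, lying flat across the slot on the guard plate: round shaft 10 diameter along its x from x -78 (tip) to +26, crossbar 10 diameter, 90 long, along its y at x +31. Origin at its centre of mass on the shaft's axis, 5 above what it lies on; z up.
- key_tip (a point): Tip of the key's shaft, on its axis, at x -78 of the key.
- key_bar (a point): Middle of the key's crossbar, at x +31 of the key.
- tray: Grey fixed tool tray, 160 (its x) x 215 (its y), walls 5 thick and 30 high, floor 5 thick; origin at the centre of its underside on the bench, z up. A divider at y +22.5 parts it into a wide empty bay (inside 150 along x by 122.5 along y, on the -y side) and a narrow bay that holds two loose chuck jaws.
- bay (a point): Centre of the wide bay's floor, at x 0, y -41 of the tray, 5 above the bench. The key fits flat with its shaft along the tray's x, either way round.
- estop: Red mushroom emergency-stop cap, 15 radius, in a yellow base on the guard plate at x -52, y +92 of the station; must not be pressed.
- glue: White glue bottle, 40 diameter, 106 tall, loose, standing between station and tray. Origin at the centre of its foot.
- tin: Round aluminium wax tin, 57 diameter, 24 high, loose, on the +y end of the station's guard plate. Origin at the centre of its foot.
- jaw_a: Steel chuck jaw, 44 x 30 x 26, loose, in the tray's narrow bay. Origin at the centre of its underside.
- jaw_b: The other chuck jaw, the same, in the narrow bay.
- gouge: Turning gouge 400 long with a wooden handle, 33 thick, lying on the robot's right, pointing away from it. Origin under its middle, on the bench.
- bowl: Turned wooden bowl, 156 diameter, 55 high, at the back. Origin at the centre of its foot.
- chuck: Steel four-jaw scroll chuck, 100 diameter, 71 high, 2.2 kg, at the back. Origin at the centre of its foot.
- brush: Bench brush lying at the back. Origin on its underside.
Things that resemble listed ones, but are neither listed nor needed, are in the scene too. Of the things shaped like the key, the steel one is meant.

How it is judged (in metres and radians):
On the way, in this order (a step that is already met when the one before it is completed fails the run):
1. the key lies in the wide bay of the tray (x of key_tip in the frame of bay between -0.0755 and 0.0755 m and y of key_tip in the frame of bay between -0.0615 and 0.0615 m and x of key_bar in the frame of bay between -0.0755 and 0.0755 m and y of key_bar in the frame of bay between -0.0615 and 0.0615 m and height (world z) of key below 0.014 m and angle between key's own z axis and vertical below 0.15 rad), for 0.2 s.
2. the dial's pointer is in line with the marker tab (horizontal distance between pointer and marker_tab below 0.003 m), for 0.2 s.
3. the shutter is fully closed (value of joint shutter below 0.004 m), for 0.2 s.
At the end, for the whole second after the job is handed in: The key lies flat (within 0.15 rad) and still on the floor of the tray's wide bay, tip and crossbar inside its walls; the dial's pointer is within 3 mm of the marker tab's middle, measured 20 mm from the dial's axis; the shutter is within 4 mm of fully closed (all of step 1 and horizontal distance between pointer and marker_tab below 0.003 m and value of joint shutter below 0.004 m and linear speed of key below 0.02 m/s); the robot touches nothing.
It fails at once if the emergency stop was pressed (distance of estop from where it was at the start of the episode above 0.003 m).
It fails at once if the glue bottle was displaced or knocked over (distance of glue from where it was at the start of the episode above 0.03 m or angle between glue's own z axis and vertical above 0.5 rad).
It fails at once if the wax tin was displaced (distance of tin from where it was at the start of the episode above 0.02 m).
It fails at once if a chuck jaw was displaced (distance of any of jaw_a, jaw_b from where it was at the start of the episode above 0.02 m).
It fails at once if the gouge, bowl, chuck or brush was displaced (distance of any of gouge, bowl, chuck, brush from where it was at the start of the episode above 0.03 m).
It also fails if it takes over 72 s, if anything falls off the work surface, if the arm or the gripper's body presses on something with over 40 N, if the wrist force passes 120 N, or if a joint passes its speed limit or range.

## Working session

There is one attempt and no reset: what is moved stays moved. The work goes in short steps, Python scripts to look and compute and a tool call to move; the robot and the scene stay as the last step left them, time stands still between calls to the robot, and variables do not carry over. Pictures are saved under pics/ and viewed, at most 10 in all, crops included, and the job is handed in when it is done.

Besides the shell and the picture viewer there is one more tool, called after "Emit:" as name(argument=value, ...) on one line, values as JSON. drive_tool: Moves the arm, as the interface text tells. Its arguments: {"type":"object","properties":{"motion":{"type":"array"}},"required":["motion"]}

```bash
ls; mkdir -p pics; cat > h.py <<'E'
import numpy as np, cv2
from cell import monitor, cams, ctrl
def grab(n,f):
    d=cams.get_image(n); cv2.imwrite('pics/'+f+'.png',d['color']); np.savez('pics/'+f+'.npz',**{k:np.asarray(d[k]) for k in('color','K','R','t')}); return d
def load(f): return dict(np.load('pics/'+f+'.npz'))
def ray(d,u,v,fish=False):
    K=d['K']; x=(u-K[0,2])/K[0,0]; y=(v-K[1,2])/K[1,1]
    if fish:
        th=np.hypot(x,y); s=np.sin(th)/th if th>1e-9 else 1; c=np.array([x*s,y*s,np.cos(th)])
    else: c=np.array([x,y,1.])
    R=d['R']; return -R.T@d['t'].ravel(), R.T@c
def onz(d,u,v,z,fish=False):
    o,r=ray(d,u,v,fish); return o+r*(z-o[2])/r[2]
def proj(d,X,fish=False):
    c=d['R']@np.asarray(X,float)+d['t'].ravel(); K=d['K']
    if fish:
        r=np.hypot(c[0],c[1]); th=np.arctan2(r,c[2]); p=c[:2]/r*th
    else: p=c[:2]/c[2]
    return np.array([K[0,0]*p[0]+K[0,2],K[1,1]*p[1]+K[1,2]])
E
python3 - <<'E'
from h import *
for n in('scene','side','wrist'):
    d=grab(n,n+'0'); print(n,-d['R'].T@d['t'].ravel(), d['K'][0,0])
print(monitor.read_state())
E
```

```text
pics
scene [1023.18266173 -639.30096418 1207.55576419] 577.8256709691981
side [ 447.998711    891.13969055 1263.15054551] 587.3050746914639
wrist [ 286.63959474 -589.37924278  373.02346797] 371.64829954431775
{'clock': 0.15, 'qpos': array([ 1.17520072,  0.62915358,  0.03844379,  1.51811266, -0.02700147,
        0.99631588, -0.01999571]), 'qd': array([ 0.00095519, -0.0026061 ,  0.00138726, -0.00234695,  0.00053571,
       -0.00120152,  0.00025748]), 'tau': array([ 2.32840757e-03, -5.63799405e+01,  1.22812618e+00, -1.93652648e+01,
        1.11280286e-02,  7.27864171e-03, -1.81577633e-05]), 'eef_pos': array([ 210.38476056, -614.51523157,  230.59555335]), 'tool_rot': array([-3.14012076e+00,  3.82177994e-06,  3.29803404e-01]), 'force': array([ 0.0840221 , -0.3098879 , -0.12007601]), 'torque': array([-0.01366179, -0.04437195,  0.0230692 ]), 'gripper_force': 0.0, 'width': 85.66524995713736}
```

View pics/scene0.png

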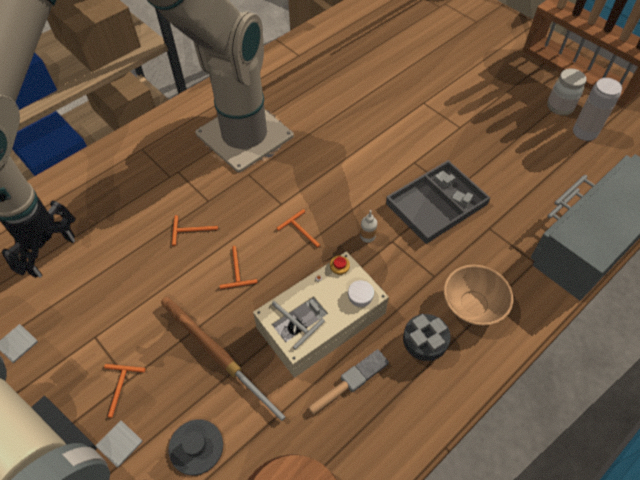

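View pics/side0.png

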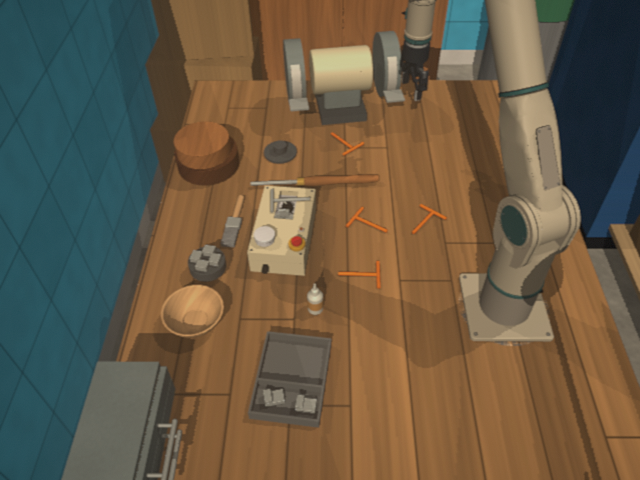

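The steel key lies on the station at scene (298,328) and side (290,200). Four orange T-keys could be mistaken for it, at scene (192,229), (237,270), (300,228) and (122,388). I choose the steel one on the slot. The close crops below check that choice.

```bash
python3 - <<'E'
from h import *
a=load('scene0')['color'][245:380,240:400]; b=load('side0')['color'][175:285,235:335]
a=cv2.resize(a,None,fx=5,fy=5,interpolation=cv2.INTER_CUBIC)[:600]; cv2.imwrite('pics/ca.png',a)
b=cv2.resize(b,None,fx=5,fy=5,interpolation=cv2.INTER_CUBIC); cv2.imwrite('pics/cb.png',b); print(a.shape,b.shape)
E
```

```text
(600, 800, 3) (550, 500, 3)
```

View pics/ca.png

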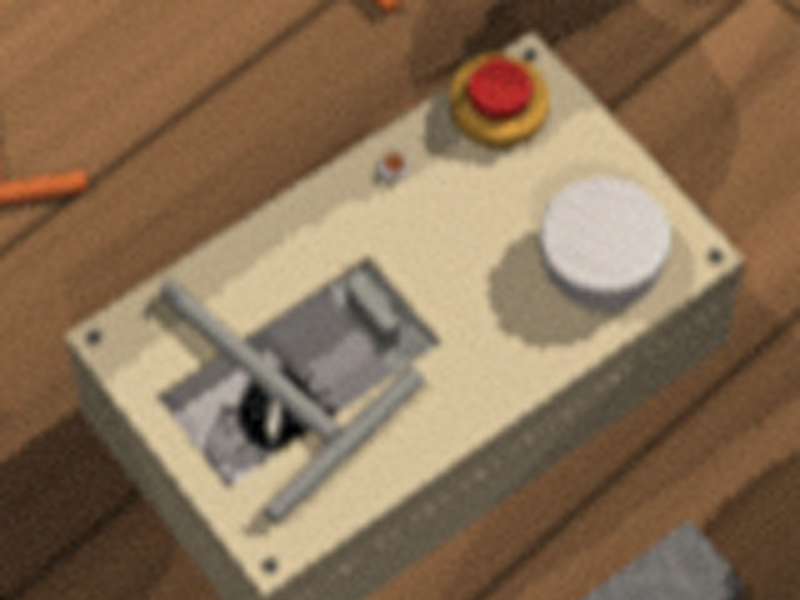

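View pics/cb.png

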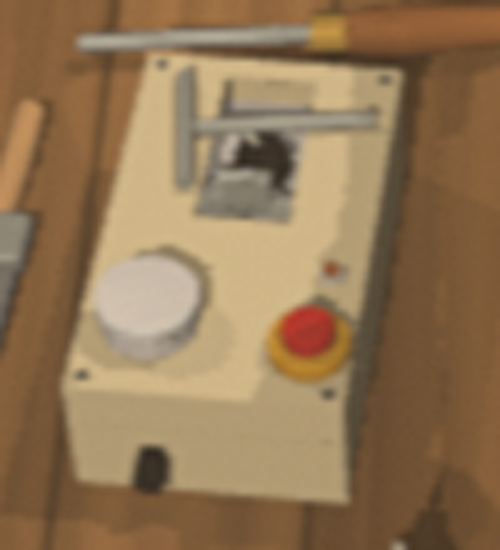

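The crops confirm the choice: a steel T-key lies across the slot. Its tip is at crop (165,290), which is scene (273,303). Its bar ends are at scene (294,348) and (323,321). The dial's white line points down in the crop at (278,425), and the shutter tab stands at the far end of the slot at (372,300).

```bash
cat > m.py <<'E'
from h import *
S=load('scene0'); D=load('side0')
def sc(p): return (p[0]/5+240,p[1]/5+245)
def sd(p): return (p[0]/5+235,p[1]/5+175)
def show(n,ps,pd,z):
    out=[]
    for i in range(max(len(ps),len(pd))):
        r=[onz(S,*ps[i],z)[:2] if i<len(ps) else None, onz(D,*pd[i],z)[:2] if i<len(pd) else None]
        print(n,i,*[None if q is None else q.round(1) for q in r]); out.append(np.mean([q for q in r if q is not None],0))
    return np.array(out)
def fit(local,world):
    local=np.array(local,float);w=np.array(world)
    lc,wc=local-local.mean(0),w-w.mean(0); H=lc.T@wc; a=np.arctan2(H[0,1]-H[1,0],H[0,0]+H[1,1])
    R=np.array([[np.cos(a),-np.sin(a)],[np.sin(a),np.cos(a)]]); t=w.mean(0)-R@local.mean(0)
    print('fit',t.round(1),'yaw',round(a,4),'res',np.abs((R@local.T).T+t-w).max().round(1)); return R,t,a
if __name__=='__main__':
    # station: -x-y, -x+y, +x+y, +x-y
    c=show('st',[sc(p) for p in((70,335),(535,35),(742,262),(262,595))],[sd(p) for p in((402,70),(350,400),(62,385),(150,55))],80)
    fit([(-75,-130),(-75,130),(75,130),(75,-130)],c)
    show('key tip,bar-,bar+,mid',[sc(p) for p in((168,293),(272,512),(413,380),(342,446))],[sd(p) for p in((375,118),(186,72),(184,185),(184,127))],85)
    show('estop/tin',[sc(p) for p in((500,85),(606,235))],[sd(p) for p in((308,330),(148,293))],104)
    for d,n,roi in((S,'scene',(150,250,375,500)),(D,'side',(320,430,240,340))):
        im=d['color'][roi[0]:roi[1],roi[2]:roi[3]].astype(int); m=((im.max(2)-im.min(2)<22)&(im.max(2)<130)).astype(np.uint8)*255
        m=cv2.morphologyEx(m,cv2.MORPH_OPEN,np.ones((3,3))); cs,_=cv2.findContours(m,0,2); k=max(cs,key=cv2.contourArea)
        h=cv2.convexHull(k)
        ap=cv2.approxPolyDP(h,4,True).reshape(-1,2)+[roi[2],roi[0]]; print(n,ap.tolist())
    a=cv2.resize(S['color'][150:250,375:500],None,fx=4,fy=4,interpolation=2); b=cv2.resize(D['color'][320:430,240:340],None,fx=4,fy=4,interpolation=2)
    o=np.zeros((440,800,3),np.uint8); o[:400,:400]=a[:,:400]; o[:440,400:800]=b; cv2.imwrite('pics/tray.png',o)
E
python3 m.py
```

```text
st 0 [ 499.1 -359.6] [ 495.  -357.1]
st 1 [ 525.5 -102.9] [ 517.1 -105.1]
st 2 [ 673.2 -119.3] [ 670.  -114.7]
st 3 [ 645.9 -377. ] [ 643.3 -369.4]
fit [ 583.6 -238.1] yaw -0.0983 res 2.6
key tip,bar-,bar+,mid 0 [ 514.7 -316.4] [ 509.4 -312. ]
key tip,bar-,bar+,mid 1 [ 622.9 -351. ] [ 620.4 -349.7]
key tip,bar-,bar+,mid 2 [ 618.4 -266.5] [ 615.1 -257.9]
key tip,bar-,bar+,mid 3 [ 620.5 -309.5] [ 618.4 -304.2]
estop/tin 0 [ 544.6 -144.5] [ 539.4 -133. ]
estop/tin 1 [ 631.3 -163.9] [ 625.9 -158.9]
scene [[449, 162], [488, 201], [425, 242], [390, 208], [387, 196]]
side [[268, 333], [329, 339], [318, 425], [250, 417]]
```

View pics/tray.png

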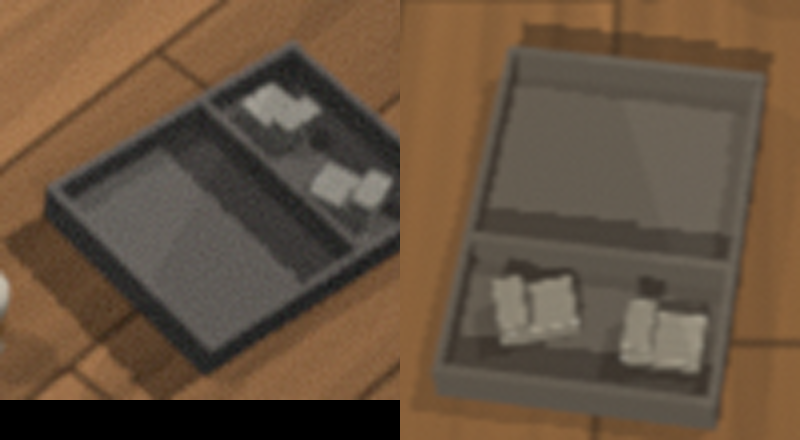

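The tray crop shows its rim corners at scene (387,197), (449,161), (427,238) and (488,200). In the side view they are at (331,339), (319,421), (268,332) and (249,413).

```bash
cat > go.py <<'E'
import sys
from h import *
# go.py x y z yaw : deltas in tool axes (m), twist
x,y,z,w=map(float,sys.argv[1:5]); s=monitor.read_state(); p=s['eef_pos']; r=s['tool_rot']
from scipy.spatial.transform import Rotation as Ro
M=Ro.from_euler('xyz',r).as_matrix(); d=M.T@(np.array([x,y,z])-p)/1000
print('pos',p.round(1),'rot',r.round(3),'linear',d.round(4),'dist',np.linalg.norm(d).round(3),'twist(after)',round(-(w-r[2]),3),'width',round(s['width'],1),'F',s['force'].round(1),'clock',s['clock'])
E
python3 - <<'E'
from m import *
c=show('tray',[(387,197),(448.7,161.3),(488.5,199.5),(427,238)],[(331.3,338.8),(318.7,421),(249,413),(268,332)],30)
R,t,a=fit([(-80,-107.5),(-80,107.5),(80,107.5),(80,-107.5)],c); print('bay',t+R@[0,-41],)
show('glue',[(369,240)],[(315,312)],0)
E
python3 go.py 588 -310 220 0.06
```

```text
tray 0 [452.4 114.8] [447.2 119.3]
tray 1 [481.4 325.2] [474.3 329.3]
tray 2 [636.  299.4] [629.5 312. ]
tray 3 [608.1  93.6] [603.1 100.9]
fit [541.5 211.8] yaw -0.1317 res 2.5
bay [536.10312593 171.16930387]
glue 0 [502.1   0.9] [489.6  20.2]
pos [ 210.4 -614.5  230.6] rot [-3.14  0.    0.33] linear [ 0.4559 -0.1658  0.0108] dist 0.485 twist(after) 0.27 width 85.7 F [ 0.1 -0.3 -0.1] clock 0.15
```

Emit:
drive_tool(motion=[{"fingers":1,"linear":[0.038,-0.0138,0.001],"twist":0},{"fingers":1,"linear":[0.038,-0.0138,0.001],"twist":0},{"fingers":1,"linear":[0.038,-0.0138,0.001],"twist":0},{"fingers":1,"linear":[0.038,-0.0138,0.001],"twist":0},{"fingers":1,"linear":[0.038,-0.0138,0.001],"twist":0}])

```text
clock: 0.57
eef_pos: [369.0, -486.7, 226.1]
tool_rot: [-3.141, 0.0, 0.329]
force: [0.9, -1.0, 0.4]
width: 85.3
gripper_force: 0.0
```

Emit:
drive_tool(motion=[{"fingers":1,"linear":[0.038,-0.0138,0.001],"twist":0},{"fingers":1,"linear":[0.038,-0.0138,0.001],"twist":0},{"fingers":1,"linear":[0.038,-0.0138,0.001],"twist":0},{"fingers":1,"linear":[0.038,-0.0138,0.001],"twist":0},{"fingers":1,"linear":[0.038,-0.0138,0.001],"twist":0}])

```text
clock: 0.98
eef_pos: [526.5, -359.8, 221.1]
tool_rot: [-3.141, 0.0, 0.33]
force: [0.4, -1.1, 0.6]
width: 85.3
gripper_force: 0.0
```

Emit:
drive_tool(motion=[{"fingers":0.6,"linear":[0.038,-0.0138,0],"twist":0},{"fingers":0.6,"linear":[0.038,-0.0138,0],"twist":0},{"fingers":0.6,"linear":[0,0,0],"twist":0.09},{"fingers":0.6,"linear":[0,0,0],"twist":0.09},{"fingers":0.6,"linear":[0,0,0],"twist":0.09}])

```text
clock: 1.4
eef_pos: [588.8, -309.4, 220.6]
tool_rot: [-3.141, 0.001, 0.058]
force: [-0.1, -0.1, -0.6]
width: 51.2
gripper_force: 0.0
```

```bash
python3 - <<'E'
from h import *
d=grab('wrist','w1')
o=cv2.resize(d['color'],None,fx=1.25,fy=1.25); cv2.imwrite('pics/w1v.png',o)
print(-d['R'].T@d['t'].ravel(), d['K'])
for n,X in dict(tip=(512,-314,85),bar=(620,-307,85),dial=(576.6,-308.7,68),c00=(496.4,-358.4,80),c11=(671.6,-117,80)).items(): print(n,proj(d,X,True).round(1))
E
python3 go.py 588 -310 150 0.06
```

```text
[ 669.33511991 -305.42470637  363.10288709] [[371.64829954   0.         321.66695471]
 [  0.         371.64829954 235.27733731]
 [  0.           0.           1.        ]]
tip [321.1 309.1]
bar [320.1 182.8]
dial [319.3 230.7]
c00 [369.8 323.5]
c11 [ 99.8 116.2]
pos [ 588.4 -309.9  220.7] rot [-3.141e+00  1.000e-03  5.300e-02] linear [-0.0004  0.0001  0.0707] dist 0.071 twist(after) -0.007 width 51.2 F [-1.1  0.3  0.4] clock 1.45
```

View pics/w1v.png

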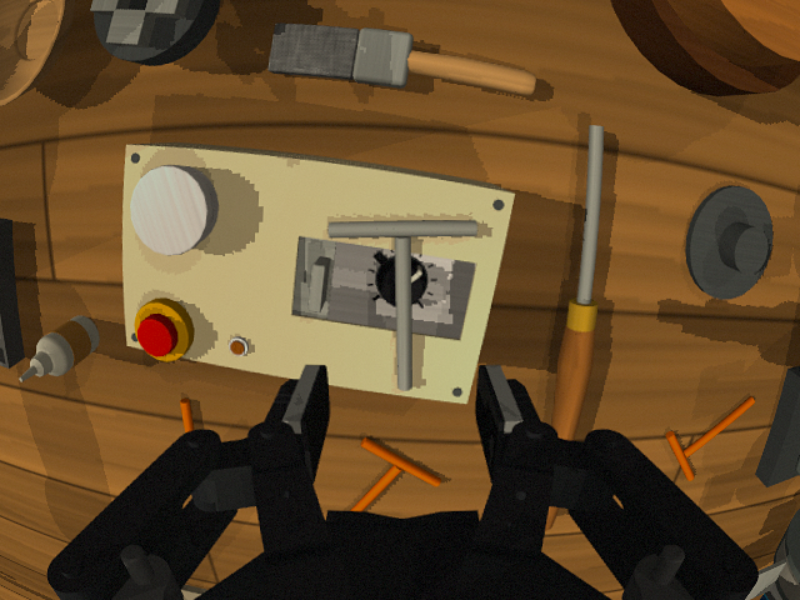

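The wrist view agrees with my estimates. The key tip is at (323,310), predicted (321,309), and the bar at (322,182). The fingers straddle the shaft, so I descend and grip.

Emit:
drive_tool(motion=[{"fingers":0.6,"linear":[0,0.001,0.035],"twist":0},{"fingers":0.6,"linear":[0,0,0.035],"twist":0},{"fingers":0.6,"linear":[0,0,0.035],"twist":0},{"fingers":0.6,"linear":[0,0,0.025],"twist":0},{"fingers":0.6,"linear":[0,0,0.011],"twist":0}])

```text
clock: 1.87
eef_pos: [585.7, -310.2, 76.0]
tool_rot: [-3.138, 0.006, 0.061]
force: [-0.4, -0.0, 0.0]
width: 51.1
gripper_force: 0.0
```

Emit:
drive_tool(motion=[{"fingers":0,"linear":[0,0,0],"twist":0},{"fingers":0,"linear":[0,0,0],"twist":0},{"fingers":0,"linear":[0,0,0],"twist":0},{"fingers":0,"linear":[0,0,0],"twist":0},{"fingers":0,"linear":[0,0,0],"twist":0}])

```text
clock: 2.28
eef_pos: [589.9, -312.4, 82.7]
tool_rot: [3.14, -0.004, 0.06]
force: [-0.9, -0.3, 5.1]
width: 7.3
gripper_force: 58.9
```

Emit:
drive_tool(motion=[{"fingers":0,"linear":[0,0,0],"twist":0},{"fingers":0,"linear":[0,0,0],"twist":0},{"fingers":0,"linear":[0,0,0],"twist":0}])

```text
clock: 2.53
eef_pos: [589.8, -312.4, 82.6]
tool_rot: [3.14, -0.003, 0.06]
force: [0.4, 0.4, 6.3]
width: 7.2
gripper_force: 59.1
```

The width is only 7 mm on a 10 mm shaft and the tool was pushed up, so the tips gripped above the shaft's middle. I'll reopen and go lower.

Emit:
drive_tool(motion=[{"fingers":0.4,"linear":[0,0,0],"twist":0},{"fingers":0.4,"linear":[0,0,0],"twist":0},{"fingers":0.4,"linear":[0,0,0],"twist":0},{"fingers":0.4,"linear":[0,0,0],"twist":0},{"fingers":0.4,"linear":[0,0,0],"twist":0}])

```text
clock: 2.95
eef_pos: [588.2, -311.5, 80.1]
tool_rot: [-3.141, 0.0, 0.06]
force: [-0.6, 0.2, 1.1]
width: 34.2
gripper_force: 0.0
```

```bash
python3 - <<'E'
from h import *
d=grab('wrist','w2'); s=monitor.read_state(); print(s['eef_pos'],s['tool_rot'],s['force'])
o=cv2.resize(d['color'][150:440,180:480],None,fx=2,fy=2,interpolation=2); cv2.imwrite('pics/w2v.png',o)
E
```

```text
[ 588.22586465 -311.57414588   80.12410288] [-3.14139282e+00  3.57013099e-04  5.97219887e-02] [0.1452837  0.65050664 0.26638922]
```

View pics/w2v.png

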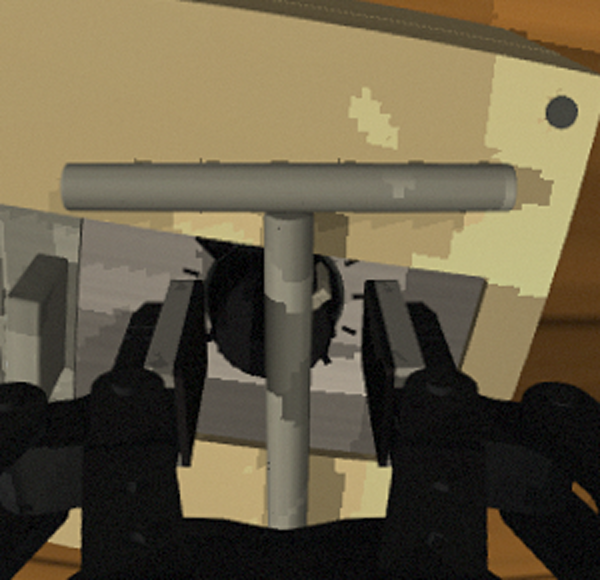

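The view shows the shaft centred between the pads. The pointer is visible at (325,297) and the black marker tab at (210,245) of the crop. I go 6 mm lower and grip again.

Emit:
drive_tool(motion=[{"fingers":0.4,"linear":[0,0,0.006],"twist":0},{"fingers":0,"linear":[0,0,0],"twist":0},{"fingers":0,"linear":[0,0,0],"twist":0},{"fingers":0,"linear":[0,0,0],"twist":0},{"fingers":0,"linear":[0,0,0],"twist":0}])

```text
clock: 3.42
eef_pos: [588.3, -311.6, 74.2]
tool_rot: [-3.141, 0.0, 0.06]
force: [-0.3, 0.6, -0.6]
width: 7.4
gripper_force: 58.5
```

Emit:
drive_tool(motion=[{"fingers":0,"linear":[0,0,0],"twist":0},{"fingers":0,"linear":[0,0,0],"twist":0}])

```text
clock: 3.58
eef_pos: [588.4, -311.6, 74.3]
tool_rot: [-3.142, 0.0, 0.06]
force: [0.6, 0.2, -1.5]
width: 7.6
gripper_force: 58.5
```

Emit:
drive_tool(motion=[{"fingers":0,"linear":[0,0,-0.02],"twist":0},{"fingers":0,"linear":[0,0,-0.035],"twist":0},{"fingers":0,"linear":[0,0,-0.035],"twist":0},{"fingers":0,"linear":[0,0,-0.03],"twist":0},{"fingers":0,"linear":[0,0,0],"twist":0}])

```text
clock: 4.0
eef_pos: [592.1, -313.9, 201.6]
tool_rot: [3.135, -0.011, 0.06]
force: [1.6, -1.2, 0.2]
width: 7.7
gripper_force: 58.6
```

```bash
python3 go.py 556 168.5 194 -0.132; python3 - <<'E'
from h import *
d=grab('wrist','w3'); cv2.imwrite('pics/w3v.png',d['color'][120:420])
E
```

```text
pos [ 592.1 -313.9  201.6] rot [ 3.135 -0.011  0.06 ] linear [-0.0074 -0.4837  0.0044] dist 0.484 twist(after) 0.192 width 7.7 F [ 1.6 -1.2  0.2] clock 4.0
```

View pics/w3v.png

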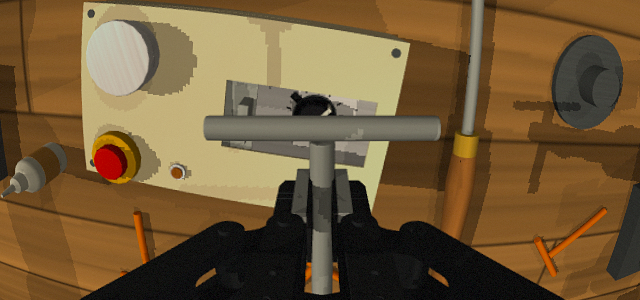

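The key is held level. I carry it over to the bay.

Emit:
drive_tool(motion=[{"fingers":0,"linear":[-0.0003,-0.0401,0],"twist":0},{"fingers":0,"linear":[-0.0003,-0.0401,0],"twist":0},{"fingers":0,"linear":[-0.0003,-0.0401,0],"twist":0},{"fingers":0,"linear":[-0.0003,-0.0401,0],"twist":0},{"fingers":0,"linear":[-0.0003,-0.0401,0],"twist":0}])

```text
clock: 4.47
eef_pos: [573.5, -109.6, 193.0]
tool_rot: [-3.141, 0.002, 0.059]
force: [0.8, 0.4, -0.3]
width: 7.7
gripper_force: 58.7
```

Emit:
drive_tool(motion=[{"fingers":0,"linear":[-0.0003,-0.0401,0],"twist":0},{"fingers":0,"linear":[-0.0003,-0.0401,0],"twist":0},{"fingers":0,"linear":[-0.0003,-0.0401,0],"twist":0},{"fingers":0,"linear":[-0.0003,-0.0401,0],"twist":0},{"fingers":0,"linear":[-0.0003,-0.0401,0],"twist":0}])

```text
clock: 4.88
eef_pos: [560.1, 90.3, 193.2]
tool_rot: [3.141, 0.002, 0.06]
force: [0.4, 0.3, -1.0]
width: 7.6
gripper_force: 58.7
```

Emit:
drive_tool(motion=[{"fingers":0,"linear":[-0.0003,-0.0401,0],"twist":0},{"fingers":0,"linear":[-0.0003,-0.0401,0],"twist":0},{"fingers":0,"linear":[0,0,0],"twist":0.096},{"fingers":0,"linear":[0,0,0],"twist":0.096},{"fingers":0,"linear":[0,0,0],"twist":0}])

```text
clock: 5.3
eef_pos: [554.9, 169.3, 192.9]
tool_rot: [3.14, 0.002, -0.132]
force: [1.0, -0.8, -1.3]
width: 7.7
gripper_force: 58.8
```

```bash
python3 go.py 556 168.5 20 -0.132; python3 - <<'E'
from h import *
d=grab('wrist','w4'); cv2.imwrite('pics/w4v.png',d['color'][60:440])
c,s=np.cos(-.1317),np.sin(-.1317)
for l in((-80,-107.5),(80,-107.5),(80,107.5),(80,22.5),(-80,22.5)): print(l,(proj(d,(541.5+c*l[0]-s*l[1],211.8+s*l[0]+c*l[1],30),True)-[0,60]).round())
E
```

```text
pos [554.9 169.3 192.9] rot [ 3.14e+00  2.00e-03 -1.32e-01] linear [0.0016 0.0004 0.1729] dist 0.173 twist(after) -0.0 width 7.7 F [ 1.  -0.8 -1.3] clock 5.3
(-80, -107.5) [391. 254.]
(80, -107.5) [402.  82.]
(80, 107.5) [152.  88.]
(80, 22.5) [245.  82.]
(-80, 22.5) [255. 254.]
```

View pics/w4v.png

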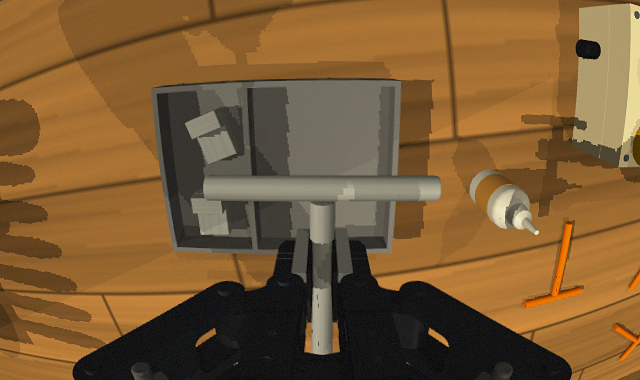

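The tray corners match my prediction to within about 4 px, so I lower the key and release it.

Emit:
drive_tool(motion=[{"fingers":0,"linear":[0.001,0,0.035],"twist":0},{"fingers":0,"linear":[0,0,0.035],"twist":0},{"fingers":0,"linear":[0,0,0.035],"twist":0},{"fingers":0,"linear":[0,0,0.035],"twist":0},{"fingers":0,"linear":[0,0,0.02],"twist":0}])

```text
clock: 5.77
eef_pos: [554.7, 166.8, 30.4]
tool_rot: [3.139, 0.005, -0.131]
force: [-0.1, 0.3, -1.0]
width: 7.3
gripper_force: 58.8
```

Emit:
drive_tool(motion=[{"fingers":0,"linear":[0,0,0.012],"twist":0},{"fingers":0,"linear":[0,0,0.008],"twist":0},{"fingers":0,"linear":[0,0,0.005],"twist":0},{"fingers":0,"linear":[0,0,0],"twist":0},{"fingers":0,"linear":[0,0,0],"twist":0}])

```text
clock: 6.18
eef_pos: [557.9, 168.4, 10.3]
tool_rot: [-3.141, -0.002, -0.132]
force: [0.5, 0.3, -0.6]
width: 7.4
gripper_force: 58.8
```

Emit:
drive_tool(motion=[{"fingers":0.3,"linear":[0,0,0],"twist":0},{"fingers":0.3,"linear":[0,0,0],"twist":0},{"fingers":0.3,"linear":[0,0,0],"twist":0},{"fingers":0.3,"linear":[0,0,0],"twist":0},{"fingers":0.3,"linear":[0,0,-0.01],"twist":0}])

```text
clock: 6.6
eef_pos: [556.0, 168.1, 18.6]
tool_rot: [3.141, 0.002, -0.132]
force: [-0.6, -0.2, 0.2]
width: 25.7
gripper_force: 0.0
```

Emit:
drive_tool(motion=[{"fingers":0.4,"linear":[0,0,-0.03],"twist":0},{"fingers":0.4,"linear":[0,0,-0.04],"twist":0},{"fingers":0.4,"linear":[0,0,-0.04],"twist":0},{"fingers":0.4,"linear":[0,0,-0.04],"twist":0},{"fingers":0.4,"linear":[0,0,-0.03],"twist":0}])

```text
clock: 7.02
eef_pos: [557.9, 168.5, 203.7]
tool_rot: [-3.14, -0.004, -0.132]
force: [1.3, -0.8, 0.0]
width: 34.2
gripper_force: 0.0
```

```bash
python3 go.py 576 -305 198 -0.09; python3 - <<'E'
from h import *
d=grab('wrist','w5'); cv2.imwrite('pics/w5v.png',d['color'][60:440])
E
```

```text
pos [557.9 168.5 203.7] rot [-3.14  -0.004 -0.132] linear [0.0805 0.4669 0.0051] dist 0.474 twist(after) -0.042 width 34.2 F [ 1.3 -0.8  0. ] clock 7.0167
```

View pics/w5v.png

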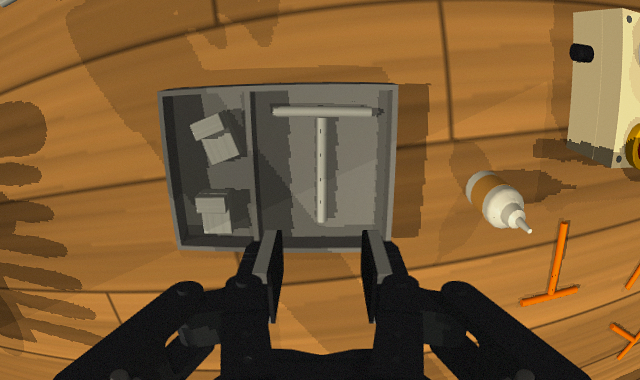

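The key lies flat in the wide bay: bar at (325,112), shaft at (321,170), clear of all the walls. I move back over the dial.

Emit:
drive_tool(motion=[{"fingers":0.5,"linear":[0.0068,0.0389,0],"twist":0},{"fingers":0.5,"linear":[0.0068,0.0389,0],"twist":0},{"fingers":0.5,"linear":[0.0068,0.0389,0],"twist":0},{"fingers":0.5,"linear":[0.0068,0.0389,0],"twist":0},{"fingers":0.5,"linear":[0.0068,0.0389,0],"twist":0}])

```text
clock: 7.48
eef_pos: [564.7, -30.6, 200.0]
tool_rot: [-3.141, -0.001, -0.132]
force: [0.9, -0.4, -0.3]
width: 42.3
gripper_force: 0.0
```

Emit:
drive_tool(motion=[{"fingers":0.5,"linear":[0.0068,0.0389,0],"twist":0},{"fingers":0.5,"linear":[0.0068,0.0389,0],"twist":0},{"fingers":0.5,"linear":[0.0068,0.0389,0],"twist":0},{"fingers":0.5,"linear":[0.0068,0.0389,0],"twist":0},{"fingers":0.5,"linear":[0.0068,0.0389,0],"twist":0}])

```text
clock: 7.9
eef_pos: [572.8, -228.1, 200.0]
tool_rot: [-3.142, -0.001, -0.132]
force: [-0.1, -0.7, -0.4]
width: 42.7
gripper_force: 0.0
```

Emit:
drive_tool(motion=[{"fingers":0.5,"linear":[0.0068,0.0389,0],"twist":0},{"fingers":0.5,"linear":[0.0068,0.0389,0],"twist":0},{"fingers":0.5,"linear":[0,0,0.02],"twist":-0.034},{"fingers":0.5,"linear":[0,0,0.02],"twist":0},{"fingers":0.5,"linear":[0,0,0],"twist":0}])

```text
clock: 8.32
eef_pos: [573.5, -304.6, 156.0]
tool_rot: [-3.139, 0.006, -0.1]
force: [-0.8, 1.3, -1.3]
width: 42.7
gripper_force: 0.0
```

Emit:
drive_tool(motion=[{"fingers":0.5,"linear":[0,0,0],"twist":0},{"fingers":0.5,"linear":[0,0,0],"twist":0}])

```text
clock: 8.48
eef_pos: [577.0, -304.7, 160.4]
tool_rot: [3.141, -0.001, -0.097]
force: [-0.5, 0.0, -0.2]
width: 42.8
gripper_force: 0.0
```

```bash
cat > dial.py <<'E'
import sys
from h import *
def st(u,v,z=0): # guess station frame
    a=-.0983; return np.array([583.6+np.cos(a)*u-np.sin(a)*v,-238.1+np.sin(a)*u+np.cos(a)*v,z])
f=sys.argv[1]; d=grab('wrist',f); s=monitor.read_state(); print(s['eef_pos'].round(1),s['tool_rot'].round(3),s['width'].round(1))
# rectify onto plane z in world coords, 0.25 mm/px centred on guess of dial
c0=st(0,-71)
def rect(z,h=45,r=4):
    n=2*h*r; g=(np.arange(n)+.5)/r-h
    mx=np.zeros((n,n),np.float32); my=mx.copy()
    for i in range(n):
        for j in range(n):
            # station axes: row up=+x, col left=+y
            u,v=-g[i],-71-g[j]; p=proj(d,st(u,v,z),True); mx[i,j],my[i,j]=p
    return cv2.remap(d['color'],mx,my,cv2.INTER_CUBIC)
A=rect(68); B=rect(52); np.savez('pics/'+f+'r.npz',A=A,B=B)
# knob: dark blob on top plane
m=(A.max(2)<55).astype(np.uint8); m=cv2.morphologyEx(m,cv2.MORPH_OPEN,np.ones((15,15)))
k,lab,stt,cen=cv2.connectedComponentsWithStats(m)
for i in range(1,k): print('dark A',stt[i],((180-cen[i])/4).round(1))
for r in range(0,360,14): print(''.join('#' if x<45 else '+' if x<80 else '.' if x<140 else 'o' if x<185 else 'O' for x in A.max(2)[r,::7]))
E
python3 dial.py d1
```

```text
Traceback (most recent call last):
  File "dial.py", line 5, in <module>
    f=sys.argv[1]; d=grab('wrist',f); s=monitor.read_state(); print(s['eef_pos'].round(1),s['tool_rot'].round(3),s['width'].round(1))
                                                                                                                 ^^^^^^^^^^^^^^^^
AttributeError: 'float' object has no attribute 'round'
```

```bash
sed -i "s/,s\['width'\].round(1))/,s['width'])/" dial.py; python3 dial.py d1
```

```text
[ 577.4 -304.9  161. ] [ 3.141e+00 -2.000e-03 -9.700e-02] 43.11441322211609
dark A [  107    88   143   142 14297] [0.8 5.7]
dark A [  0 330  22  30 569] [ 42.1 -41.4]
dark A [311 330  23  30 596] [-35.2 -41.4]
OOOOOOOOOOOOOoooooooooooooOOOOOOOOOOOOOOOOOOOOOOOOOO
OOOOOOOOOOOOOOOOooooooooooOOOOOOOOOOOOOOOOOOOOOOOOOO
OOOOOOOOOOOOOOOOooooooooooOOOOOOOOOOOOOOOOOOOOOOOOOO
OOOOOOOOOOOOOOOOOOooooooOOOOOOOOOOOOOOOOOOOOOOOOOOOO
OOOOOOOOOOOOOOOOOOOoooooOOOOOOOOOOOOOOOOOOOOOOOOOOOO
OOOOOOOOOOOOOOOOOOOOOOOOOOOOOOOOOOOOOOOOOOOOOOOOOOOO
..................ooo.oo.....oO.oOOOOOOOOOOOoooooooo
...............####+.+##########+.....OOOOOOoooooooo
................###############++#...........ooooooo
.................+#############.O.#+.......ooooooooo
..............##.#############OO.###.##.......oooooo
.................###########oOo#####.o.oo.....oooooo
.................###########O#######.ooooo....oooooo
........o....o....#################.o..oooo.oooooooo
...................################........Ooooooooo
.................+#+#############+##....oooooooooooo
.................+.ooo+########ooooooooooooooooooooo
...................ooooooooooooooooooooooooooooooooo
...................ooooooooooooooooooooooooooooooooo
....................................................
....................................................
....................................................
OOOOOOOOOOOOOoooooooooooooooooooooooooooooooOoOoOOOO
OOOOOOOOOOOOOOOOOOOOOOOOOOOOOOOOOOOOOOOOOOOOOOOOOOOO
+##+OOOOOOOOOOOOOOOOOOOOOOOOOOOOOOOOOOOOOOOOo##+++++
+###OOOOOOOOOOOOOOOOOOOOOOOOOOOOOOOOOOOOOOOOo###++++
```

```bash
cat > ana.py <<'E'
import sys
sys.argv=[sys.argv[0]]+sys.argv[1:]
from h import *
f=sys.argv[1]; q=np.load('pics/'+f+'r.npz'); A,B=q['A'],q['B']; g=A.max(2).astype(float)
from scipy.optimize import least_squares
P=[]
for th in np.arange(-140,-39,4)*np.pi/180+np.pi: pass
# knob -x rim: scan columns upward from below until dark
pts=[]
for c in range(140,222,4):
    col=cv2.GaussianBlur(A,(5,5),0).max(2)[100:270,c]; i=np.where(col<50)[0]
    if len(i): pts.append(((180-c)/4,(180-(100+i[-1]))/4)) # (sy, sx)
pts=np.array(pts); r=least_squares(lambda p:np.hypot(pts[:,0]-p[0],pts[:,1]-p[1])-15,[0,2],loss='soft_l1')
cy,cx=r.x; print('centre sx,sy off',cx.round(2),cy.round(2),'res',np.abs(r.fun).mean().round(2))
yy,xx=np.mgrid[:360,:360]; X=(180-yy)/4-cx; Y=(180-xx)/4-cy; R=np.hypot(X,Y)
m=((R<13.5)&(g>120)).astype(np.uint8); k,l,s,c=cv2.connectedComponentsWithStats(m)
for i in range(1,k):
    if s[i,4]>40: w=l==i; print('white',s[i,4],'cent',X[w].mean().round(1),Y[w].mean().round(1),'ang',np.arctan2(Y[w].mean(),X[w].mean()).round(3), 'R',R[w].min().round(1),R[w].max().round(1))
gb=B.max(2)
m=((R>19)&(R<31)&(gb<50)).astype(np.uint8); k,l,s,c=cv2.connectedComponentsWithStats(m)
for i in range(1,k):
    if s[i,4]>60: w=l==i; print('darkB',s[i,4],'cent',X[w].mean().round(1),Y[w].mean().round(1),'ang',np.arctan2(Y[w].mean(),X[w].mean()).round(3),'R',R[w].min().round(1),R[w].max().round(1))
for rr in range(40,300,8): print(''.join('#' if x<45 else '+' if x<80 else '.' if x<140 else 'o' if x<185 else 'O' for x in gb[rr,60:300:4]))
E
python3 ana.py d1
python3 - <<'E'
from h import *
d=load('d1'); 
# cream corners / slot edges at z=80 along station lines
def st(u,v,z=80):
    a=-.0983; return np.array([583.6+np.cos(a)*u-np.sin(a)*v,-238.1+np.sin(a)*u+np.cos(a)*v,z])
hsv=cv2.cvtColor(d['color'],cv2.COLOR_BGR2HSV)
def sample(u,v):
    p=proj(d,st(u,v),True); x,y=int(round(p[0])),int(round(p[1])); return int(hsv[y,x,1]) if 0<=x<640 and 0<=y<480 else -1
for v in (-100,-45,-30): print('x-scan v',v,[(u,sample(u,v)) for u in list(range(-36,-18,2))+list(range(18,38,2))])
for u in (-10,0,10): print('y-scan u',u,[(v,sample(u,v)) for v in list(range(-124,-105,2))+list(range(-14,12,2))])
print('outer +x',[(u,sample(u,-40)) for u in range(66,84,2)],'outer -y',[(v,sample(40,v)) for v in range(-140,-120,2)])
E
```

```text
centre sx,sy off 2.64 -0.94 res 0.18
white 595 cent 4.9 -5.7 ang -0.857 R 1.5 13.5
darkB 611 cent 13.1 17.7 ang 0.934 R 19.0 25.4
darkB 1264 cent -17.9 -0.2 ang -3.13 R 19.0 25.7
OOOOOOOOOOOOooooooooooooooooooOOOOOOOOOOOOOOOOOOOOOOOOOOOOOO
OOOOOOOOOOOOOOooooooooooooOOOOOOOOOOOOOOOOOOOOOOOOOOOOOOOOOO
OOOOOOOOOOOOOOOoooooooooooOOOOOOOOOOOOOOOOOOOOOOOOOOOOOOOOOO
OOOOOOOOOOOOOOOOOoooooooooOOOOOOOOOOOOOOOOOOOOOOOOOOOOOOOOOO
OOOOOOOOOOOOOOOOOOOOOOOOOOOOOOOOOOOOOOOOOOOOOOOOOOOOOOOOOOOO
OOOOOOOOOOOOOOOOOOOOOOOOOOOOOOOOOOOOOOOOOOOOOOOOOOOOOOOOOOOO
OOOOOOOOOOOOOOOOOOOOOOOOOOOOOOOOOOOOOOOOOOOOOOOOOOOOOOOOOOOO
................oooo.#.ooooooo...ooooooO.#oOooooooOOOOOOOOOO
............###.oooooooo.+##++++#####+.oOOOOOOOOOOOOOOOOOOOO
..........+#####+.+o..+#################+..ooooooooooOOOOOOO
..........##################################....+#+........o
............#############################++##+.............o
..............+##########################..+###.............
..............+#########################+oOo+###............
.............+#########################.OOOo+####...........
......
[... 2057 characters left out ...]
116, 93), (-114, 42), (-112, 39), (-110, 39), (-108, 36), (-106, 39), (-14, 38), (-12, 41), (-10, 39), (-8, 37), (-6, 34), (-4, 46), (-2, 94), (0, 92), (2, 95), (4, 97), (6, 95), (8, 94), (10, 96)]
y-scan u 10 [(-124, 81), (-122, 81), (-120, 81), (-118, 80), (-116, 84), (-114, 35), (-112, 41), (-110, 38), (-108, 39), (-106, 34), (-14, 40), (-12, 37), (-10, 42), (-8, 43), (-6, 38), (-4, 35), (-2, 93), (0, 93), (2, 92), (4, 93), (6, 93), (8, 93), (10, 94)]
outer +x [(66, 100), (68, 100), (70, 99), (72, 100), (74, 101), (76, 98), (78, 182), (80, 170), (82, 185)] outer -y [(-140, 192), (-138, 178), (-136, 174), (-134, 165), (-132, 191), (-130, 86), (-128, 82), (-126, 85), (-124, 85), (-122, 88)]
```

The dial centre is near world (579,-310). The pointer is near -0.75 rad and the tab near +0.93 rad in the station frame, so about 1.7 rad anticlockwise is needed. I align, pre-turn the tool and descend carefully.

Emit:
drive_tool(motion=[{"fingers":0.45,"linear":[0.002,0.005,0.02],"twist":0},{"fingers":0.45,"linear":[0,0,0.025],"twist":0.11},{"fingers":0.45,"linear":[0,0,0.02],"twist":0.11},{"fingers":0.45,"linear":[0,0,0.005],"twist":0.11},{"fingers":0.45,"linear":[0,0,0],"twist":0}])

```text
clock: 9.0
eef_pos: [577.5, -309.2, 88.3]
tool_rot: [3.141, 0.002, -0.43]
force: [0.7, -0.2, -0.4]
width: 38.4
gripper_force: 0.0
```

Emit:
drive_tool(motion=[{"fingers":0.45,"linear":[0,0,0],"twist":0},{"fingers":0.45,"linear":[0,0,0.005],"twist":0},{"fingers":0.45,"linear":[0,0,0.005],"twist":0},{"fingers":0.45,"linear":[0,0,0],"twist":0}])

```text
clock: 9.33
eef_pos: [577.8, -310.1, 79.1]
tool_rot: [-3.141, 0.0, -0.427]
force: [-0.0, 0.3, -1.2]
width: 38.6
gripper_force: 0.0
```

Emit:
drive_tool(motion=[{"fingers":0.45,"linear":[0,0,0.006],"twist":0},{"fingers":0.45,"linear":[0,0,0.006],"twist":0},{"fingers":0.45,"linear":[0,0,0],"twist":0}])

```text
clock: 9.58
eef_pos: [577.1, -309.9, 66.0]
tool_rot: [-3.141, 0.002, -0.428]
force: [-0.2, 0.1, 0.1]
width: 38.7
gripper_force: 0.0
```

Emit:
drive_tool(motion=[{"fingers":0.45,"linear":[0.0012,-0.0005,0.004],"twist":0},{"fingers":0.45,"linear":[0,0,0.004],"twist":0},{"fingers":0.45,"linear":[0,0,0.003],"twist":0},{"fingers":0.45,"linear":[0,0,0],"twist":0}])

```text
clock: 9.92
eef_pos: [578.7, -310.0, 55.4]
tool_rot: [-3.141, 0.001, -0.428]
force: [-0.2, -0.3, 0.2]
width: 38.1
gripper_force: 0.0
```

Emit:
drive_tool(motion=[{"fingers":0,"linear":[0,0,0],"twist":0},{"fingers":0,"linear":[0,0,0],"twist":0},{"fingers":0,"linear":[0,0,0],"twist":0},{"fingers":0,"linear":[0,0,0],"twist":0}])

```text
clock: 10.25
eef_pos: [579.0, -310.3, 56.4]
tool_rot: [3.142, 0.0, -0.428]
force: [-0.9, -0.1, -0.1]
width: 26.2
gripper_force: 59.0
```

Emit:
drive_tool(motion=[{"fingers":0,"linear":[0,0,0],"twist":-0.11},{"fingers":0,"linear":[0,0,0],"twist":-0.11},{"fingers":0,"linear":[0,0,0],"twist":-0.11},{"fingers":0,"linear":[0,0,0],"twist":0}])

```text
clock: 10.58
eef_pos: [579.2, -309.7, 56.4]
tool_rot: [-3.14, 0.0, -0.095]
force: [-1.3, 1.0, 0.2]
width: 25.6
gripper_force: 59.4
```

Emit:
drive_tool(motion=[{"fingers":0,"linear":[0,0,0],"twist":-0.11},{"fingers":0,"linear":[0,0,0],"twist":-0.11},{"fingers":0,"linear":[0,0,0],"twist":-0.11},{"fingers":0,"linear":[0,0,0],"twist":0}])

```text
clock: 10.92
eef_pos: [579.1, -309.1, 56.4]
tool_rot: [-3.139, -0.0, 0.232]
force: [-0.7, 3.7, 2.1]
width: 26.4
gripper_force: 59.7
```

Emit:
drive_tool(motion=[{"fingers":0.45,"linear":[0,0,0],"twist":0},{"fingers":0.45,"linear":[0,0,0],"twist":0},{"fingers":0.45,"linear":[0,0,0],"twist":0},{"fingers":0.45,"linear":[0,0,0],"twist":0}])

```text
clock: 11.25
eef_pos: [579.4, -311.1, 56.5]
tool_rot: [3.14, -0.0, 0.23]
force: [-0.6, 0.5, -0.2]
width: 38.7
gripper_force: 0.0
```

```bash
python3 dial.py d2 >/dev/null; python3 ana.py d2
```

```text
centre sx,sy off 2.99 -0.76 res 0.1
white 580 cent 7.4 -0.9 ang -0.123 R 1.0 13.5
darkB 354 cent 11.6 17.9 ang 0.995 R 19.0 25.1
darkB 2056 cent 1.7 -25.3 ang -1.505 R 19.9 31.0
darkB 81 cent 2.8 22.1 ang 1.442 R 20.4 24.0
darkB 6278 cent -17.8 3.2 ang 2.964 R 19.0 31.0
darkB 194 cent -11.2 27.6 ang 1.956 R 27.7 31.0
oooooooooooooooooooooooooooooooooooooooooooooooooooooooooooo
oooooooooooooooooooooooooooooooooooooooooooooooooooooooooooo
oooooooooooooooooooooooooooooooooooooooooooooooooooooooooooo
oooooooooooooooooooooooooooooooooooooooooooooooooooooooooooo
oooooooooooooooooooooooooooooooooooooooooooooooooooooooooooo
oooooooooooooooooooooooooooooooooooooooooooooooooooooooooooo
oooooooooooooooooooooooooooooooooooooooooooooooooooooooooooo
oooooooooooooooooooooooooooooooooooooooooooooooooooooooooooo
oooooooooooooooooooooooooooooooooooooooooooooooooooooooooooo
oooooooooooooooooooooooooooooooooooooooooooooooooooooooooooo
.........+#####################++++#########+.++#####+++++++
............####################.+++##########+....####+++++
..............+##################.+++##########+.
[... 531 characters left out ...]
####################........#
#####+++++######.#################################++........
####++++++########################################..........
####++++++########.###############################..........
####+++++++#######..##############################.+........
####+++++++#######+o+##########################.....o.......
####+++++++########o.oo######################+.o.oooo.......
####+++++++########....o.+################+..o..............
####+++++.+########+oo.o.oooo.+#####+++..o.o.o...o.o..oo....
#######+++++#######+ooooooo..o.....o.....o..................
##########++########....+++......+...+...+.......+..........
####################..+..+++++++++++++.+.++.++.+++.++++.+...
```

Emit:
drive_tool(motion=[{"fingers":0.45,"linear":[0,0,0],"twist":0.11},{"fingers":0.45,"linear":[0,0,0],"twist":0.11},{"fingers":0.45,"linear":[0,0,0],"twist":0.11},{"fingers":0.45,"linear":[0,0,0],"twist":0.11},{"fingers":0.45,"linear":[0,0,0],"twist":0.11}])

```text
clock: 11.72
eef_pos: [579.4, -310.6, 56.5]
tool_rot: [3.141, -0.001, -0.325]
force: [-0.6, -0.1, -0.7]
width: 38.6
gripper_force: 0.0
```

Emit:
drive_tool(motion=[{"fingers":0.45,"linear":[0,0,0],"twist":0.11},{"fingers":0.45,"linear":[0,0,0],"twist":0},{"fingers":0,"linear":[0,0,0],"twist":0},{"fingers":0,"linear":[0,0,0],"twist":0},{"fingers":0,"linear":[0,0,0],"twist":0}])

```text
clock: 12.13
eef_pos: [579.3, -310.5, 56.8]
tool_rot: [-3.142, -0.001, -0.426]
force: [-0.2, -0.3, 3.6]
width: 26.2
gripper_force: 58.8
```

Emit:
drive_tool(motion=[{"fingers":0,"linear":[0,0,0],"twist":0},{"fingers":0,"linear":[0,0,0],"twist":-0.11},{"fingers":0,"linear":[0,0,0],"twist":-0.11},{"fingers":0,"linear":[0,0,0],"twist":-0.11},{"fingers":0,"linear":[0,0,0],"twist":-0.11}])

```text
clock: 12.55
eef_pos: [579.6, -309.5, 56.7]
tool_rot: [-3.14, -0.001, 0.018]
force: [-0.7, 2.2, 3.9]
width: 26.1
gripper_force: 59.1
```

Emit:
drive_tool(motion=[{"fingers":0,"linear":[0,0,0],"twist":-0.11},{"fingers":0,"linear":[0,0,0],"twist":-0.11},{"fingers":0,"linear":[0,0,0],"twist":0},{"fingers":0.45,"linear":[0,0,0],"twist":0},{"fingers":0.45,"linear":[0,0,0],"twist":0}])

```text
clock: 12.97
eef_pos: [579.0, -310.8, 56.1]
tool_rot: [3.141, 0.0, 0.23]
force: [0.2, -0.2, 0.7]
width: 38.3
gripper_force: 0.0
```

Emit:
drive_tool(motion=[{"fingers":0.45,"linear":[0,0,0],"twist":0},{"fingers":0.45,"linear":[0,0,0],"twist":0.11},{"fingers":0.45,"linear":[0,0,0],"twist":0.11},{"fingers":0.45,"linear":[0,0,0],"twist":0.11},{"fingers":0.45,"linear":[0,0,0],"twist":0}])

```text
clock: 13.38
eef_pos: [579.2, -310.6, 56.1]
tool_rot: [3.14, 0.0, -0.102]
force: [-0.6, -0.5, 0.4]
width: 38.7
gripper_force: 0.0
```

Emit:
drive_tool(motion=[{"fingers":0.45,"linear":[0,0,-0.01],"twist":0},{"fingers":0.45,"linear":[0,0,-0.03],"twist":0},{"fingers":0.45,"linear":[0,0,-0.035],"twist":0},{"fingers":0.45,"linear":[0,0,-0.02],"twist":0},{"fingers":0.45,"linear":[0,0,-0.01],"twist":0}])

```text
clock: 13.8
eef_pos: [580.9, -311.8, 165.6]
tool_rot: [3.139, -0.006, -0.096]
force: [0.6, 0.7, 0.3]
width: 38.5
gripper_force: 0.0
```

Emit:
drive_tool(motion=[{"fingers":0.45,"linear":[0,0,0],"twist":0},{"fingers":0.45,"linear":[0,0,0],"twist":0},{"fingers":0.45,"linear":[0,0,0],"twist":0}])

```text
clock: 14.05
eef_pos: [578.1, -309.7, 159.7]
tool_rot: [-3.14, 0.003, -0.098]
force: [-0.4, 1.2, -0.3]
width: 38.6
gripper_force: 0.0
```

```bash
cat >> ana.py <<'E'
def pca(u,v):
    p=np.c_[u,v]; w,V=np.linalg.eigh(np.cov(p.T)); a=V[:,1]; a=a*np.sign(a@p.mean(0)); return np.arctan2(a[1],a[0]).round(3)
m=((R<13)&(g>110)); k,l,s,c=cv2.connectedComponentsWithStats(m.astype(np.uint8)); i=1+np.argmax(s[1:,4]); w=l==i
print('PCA pointer',pca(X[w],Y[w]))
E
python3 dial.py d3 |head -1; python3 ana.py d3
```

```text
[ 578.  -309.7  159.4] [-3.14e+00  3.00e-03 -9.80e-02] 38.5873466487312
centre sx,sy off 2.71 -1.08 res 0.18
white 605 cent 5.6 4.8 ang 0.711 R 1.3 13.5
darkB 618 cent 13.0 17.8 ang 0.94 R 19.0 25.4
darkB 1340 cent -18.0 0.3 ang 3.128 R 19.0 26.0
OOOOOOOOOOOOOOOOooooooooooooooooOOOOOOOOOOOOOOOOOOOOOOOOOOOO
OOOOOOOOOOOOOOOOOOooooooooooooOOOOOOOOOOOOOOOOOOOOOOOOOOOOOO
OOOOOOOOOOOOOOOOOOooooooooooooOOOOOOOOOOOOOOOOOOOOOOOOOOOOOO
OOOOOOOOOOOOOOOOOOOoooooooooooOOOOOOOOOOOOOOOOOOOOOOOOOOOOOO
OOOOOOOOOOOOOOOOOOOOOoooooOOOOOOOOOOOOOOOOOOOOOOOOOOOOOOOOOO
OOOOOOOOOOOOOOOOOOOOOOOOOOOOOOOOOOOOOOOOOOOOOOOOOOOOOOOOOOOO
OOOOOOOOOOOOOOOOOOOOOOOOOOOOOOOOOOOOOOOOOOOOOOOOOOOOOOOOOOOO
................Ooooo++oooooooooooooOoOOo+oOOOooOOOOOOOOOOOO
............###+oo.oooo.o.+#########++.ooOOOOOOOOOOOOOOOOOOO
..........+######.+oo.##################+...o...oo...oOOOOOO
..........############++###################+.....#+..ooooOOo
............#########..+#####################+.............o
..............+######.o+#######################.............
..............+#####.OOO.#######################............
[... 477 characters left out ...]
ooooooooooo
.........o......+#############################............oo
.................#############################+............o
...............###+#########################+##+........oooo
.............###.ooo.#####################+.oo.+#+oooooooooo
..............+.ooooo...+##############+oooooooooooooooooooo
................+ooooooooo.+..++##..oooooooooooooooooooooooo
................+ooooooooooooooooooooooooooooooooooooooooooo
................+ooooooooooooooooooooooooooooooooooooooooooo
..................oooooooooooooooooooooooooooooooooooooooooo
............................................................
............................................................
PCA pointer 0.593
```

```bash
python3 ana.py d1|tail -1; python3 - <<'E'
import numpy as np,cv2
from scipy.optimize import least_squares
for f in('d1','d3'):
    B=np.load(f'pics/{f}r.npz')['B'].max(2).astype(np.uint8); cy0=-1.0
    bh=cv2.morphologyEx(B,cv2.MORPH_BLACKHAT,np.ones((17,17),np.uint8))
    yy,xx=np.mgrid[:360,:360]; X=(180-yy)/4; Y=(180-xx)/4; R=np.hypot(X-2.5,Y+1)
    m=((R>18.5)&(R<27)&(bh>40)).astype(np.uint8); k,l,s,c=cv2.connectedComponentsWithStats(m); P=[]
    for i in range(1,k):
        if 15<s[i,4]<120: w=l==i; P.append((X[w].mean(),Y[w].mean(),s[i,4]))
    P=np.array(P); 
    for p in P: print(f,p.round(2),'ang',np.degrees(np.arctan2(p[1]+1,p[0]-2.5)).round(1),'R',np.hypot(p[1]+1,p[0]-2.5).round(1))
    r=least_squares(lambda q:np.hypot(P[:,0]-q[0],P[:,1]-q[1])-q[2],[2.5,-1,22],loss='soft_l1',f_scale=.3); print('circle',r.x.round(2),r.fun.round(1))
E
```

```text
PCA pointer -0.706
d1 [20.82  8.66 52.  ] ang 27.8 R 20.7
d1 [21.34 -1.17 16.  ] ang -0.5 R 18.8
d1 [ 20.81 -10.76  70.  ] ang -28.1 R 20.7
d1 [18.95 16.92 76.  ] ang 47.4 R 24.3
d1 [17.97 12.06 27.  ] ang 40.2 R 20.2
d1 [15.66 19.81 58.  ] ang 57.7 R 24.6
d1 [ 15.05 -19.21 116.  ] ang -55.4 R 22.1
d1 [11.  19.7 33. ] ang 67.7 R 22.4
d1 [  5.39 -23.12 100.  ] ang -82.5 R 22.3
d1 [ -4.81  20.09 119.  ] ang 109.1 R 22.3
d1 [ -5.   -22.38 117.  ] ang -109.3 R 22.7
circle [ 0.87 -0.96 22.39] [-0.2 -1.9 -0.2  3.  -0.9  3.1  0.7  0.6  0.2 -0.6 -0.2]
d3 [20.7   8.52 63.  ] ang 27.6 R 20.5
d3 [ 20.78 -10.78  53.  ] ang -28.1 R 20.7
d3 [18.92 16.88 61.  ] ang 47.4 R 24.3
d3 [18.1  12.13 33.  ] ang 40.1 R 20.4
d3 [15.64 19.84 71.  ] ang 57.8 R 24.6
d3 [ 15.06 -19.23 116.  ] ang -55.4 R 22.1
d3 [  5.5   20.92 104.  ] ang 82.2 R 22.1
d3 [  5.34 -23.13 115.  ] ang -82.7 R 22.3
d3 [ -4.87  20.23 117.  ] ang 109.2 R 22.5
d3 [ -5.02 -22.39 109.  ] ang -109.4 R 22.7
circle [ 1.1  -1.07 22.33] [-0.5 -0.4  3.  -0.8  3.1  0.6  0.1  0.1 -0.2 -0.1]
```

The scale ticks sit at ±54, ±81 and ±108 degrees and fix the axis well. The tab is at 0.905 rad and the pointer at about 0.60, so 0.30 remains.

Emit:
drive_tool(motion=[{"fingers":0.45,"linear":[0,0,0.035],"twist":0},{"fingers":0.45,"linear":[0,0,0.03],"twist":0},{"fingers":0.45,"linear":[0,0,0.01],"twist":0},{"fingers":0.45,"linear":[0,0,0],"twist":0},{"fingers":0.45,"linear":[0,0,0.005],"twist":0}])

```text
clock: 14.52
eef_pos: [579.5, -310.7, 81.4]
tool_rot: [3.141, -0.0, -0.098]
force: [-0.6, 0.2, -0.2]
width: 38.6
gripper_force: 0.0
```

Emit:
drive_tool(motion=[{"fingers":0.45,"linear":[0,0,0.007],"twist":0},{"fingers":0.45,"linear":[0,0,0.007],"twist":0},{"fingers":0.45,"linear":[0,0,0.006],"twist":0},{"fingers":0.45,"linear":[0,0,0.005],"twist":0},{"fingers":0.45,"linear":[0,0,0],"twist":0}])

```text
clock: 14.93
eef_pos: [578.7, -310.0, 55.4]
tool_rot: [-3.141, 0.001, -0.098]
force: [0.1, 1.2, 0.3]
width: 38.6
gripper_force: 0.0
```

Emit:
drive_tool(motion=[{"fingers":0,"linear":[0,0,0],"twist":0},{"fingers":0,"linear":[0,0,0],"twist":0},{"fingers":0,"linear":[0,0,0],"twist":0},{"fingers":0,"linear":[0,0,0],"twist":0}])

```text
clock: 15.27
eef_pos: [579.1, -309.7, 56.5]
tool_rot: [-3.141, 0.0, -0.098]
force: [-1.2, 2.7, 2.0]
width: 26.2
gripper_force: 59.0
```

Emit:
drive_tool(motion=[{"fingers":0,"linear":[0,0,0],"twist":-0.1},{"fingers":0,"linear":[0,0,0],"twist":-0.1},{"fingers":0,"linear":[0,0,0],"twist":-0.1},{"fingers":0,"linear":[0,0,0],"twist":0},{"fingers":0,"linear":[0,0,0],"twist":0}])

```text
clock: 15.68
eef_pos: [579.1, -309.2, 56.5]
tool_rot: [-3.14, -0.0, 0.2]
force: [-2.0, 5.4, 4.4]
width: 26.4
gripper_force: 59.6
```

Emit:
drive_tool(motion=[{"fingers":0.45,"linear":[0,0,0],"twist":0},{"fingers":0.45,"linear":[0,0,0],"twist":0},{"fingers":0.45,"linear":[0,0,0],"twist":0},{"fingers":0.45,"linear":[0,0,0],"twist":0},{"fingers":0.45,"linear":[0,0,-0.005],"twist":0}])

```text
clock: 16.1
eef_pos: [578.7, -310.6, 60.7]
tool_rot: [-3.141, 0.001, 0.201]
force: [-0.5, -0.0, -0.2]
width: 38.8
gripper_force: 0.0
```

Emit:
drive_tool(motion=[{"fingers":0.45,"linear":[0,0,-0.03],"twist":0},{"fingers":0.45,"linear":[0,0,-0.035],"twist":0},{"fingers":0.45,"linear":[0,0,-0.03],"twist":0.1},{"fingers":0.45,"linear":[0,0,-0.005],"twist":0.1},{"fingers":0.45,"linear":[0,0,0],"twist":0.1}])

```text
clock: 16.52
eef_pos: [581.3, -311.8, 165.4]
tool_rot: [3.139, -0.007, -0.104]
force: [-0.8, 0.3, 0.1]
width: 38.4
gripper_force: 0.0
```

Emit:
drive_tool(motion=[{"fingers":0.45,"linear":[0,0,0],"twist":0},{"fingers":0.45,"linear":[0,0,0],"twist":0},{"fingers":0.45,"linear":[0,0,0],"twist":0}])

```text
clock: 16.77
eef_pos: [578.9, -310.1, 161.0]
tool_rot: [-3.141, 0.001, -0.096]
force: [-0.1, -0.4, 0.1]
width: 38.1
gripper_force: 0.0
```

```bash
python3 dial.py d4 |head -1; python3 ana.py d4 | egrep -v '[oO#]{8}'
```

```text
[ 578.9 -310.2  160.8] [-3.141e+00  1.000e-03 -9.600e-02] 38.86254538886146
centre sx,sy off 2.68 -1.16 res 0.19
white 590 cent 3.8 6.6 ang 1.053 R 1.6 13.5
darkB 634 cent 13.0 17.9 ang 0.941 R 19.0 25.5
darkB 1308 cent -18.1 1.2 ang 3.077 R 19.0 25.9
............................................................
............................................................
PCA pointer 0.891
```

The pointer is at about 0.91 rad against the tab at 0.905, so they are aligned. Next is the shutter: shut the fingers, go behind the tab on its +y side, and push along -y.

Emit:
drive_tool(motion=[{"fingers":0,"linear":[0,-0.031,0],"twist":0},{"fingers":0,"linear":[0,-0.031,0],"twist":0},{"fingers":0,"linear":[0,-0.03,0],"twist":0},{"fingers":0,"linear":[0,0,0.02],"twist":0},{"fingers":0,"linear":[0,0,0.02],"twist":0}])

```text
clock: 17.23
eef_pos: [590.0, -215.7, 121.6]
tool_rot: [-3.14, -0.003, -0.092]
force: [-0.3, -0.8, -0.5]
width: 0.1
gripper_force: 0.0
```

Emit:
drive_tool(motion=[{"fingers":0,"linear":[0,0,0.015],"twist":0},{"fingers":0,"linear":[0,0,0.01],"twist":0},{"fingers":0,"linear":[0,0,0.005],"twist":0},{"fingers":0,"linear":[0,0,0.004],"twist":0},{"fingers":0,"linear":[0,0,0],"twist":0}])

```text
clock: 17.65
eef_pos: [588.0, -219.0, 86.9]
tool_rot: [-3.141, 0.001, -0.098]
force: [-0.5, 0.4, 1.1]
width: 0.1
gripper_force: 0.0
```

Emit:
drive_tool(motion=[{"fingers":0,"linear":[0,0,0],"twist":0},{"fingers":0,"linear":[0,0.008,0],"twist":0},{"fingers":0,"linear":[0,0.01,0],"twist":0},{"fingers":0,"linear":[0,0.01,0],"twist":0},{"fingers":0,"linear":[0,0,0],"twist":0}])

```text
clock: 18.07
eef_pos: [585.2, -250.8, 88.0]
tool_rot: [3.139, -0.002, -0.102]
force: [-0.2, -1.6, 0.0]
width: 0.1
gripper_force: 0.0
```

Emit:
drive_tool(motion=[{"fingers":0,"linear":[0,0.014,0],"twist":0},{"fingers":0,"linear":[0,0.014,0],"twist":0},{"fingers":0,"linear":[0,0.014,0],"twist":0},{"fingers":0,"linear":[0,0.014,0],"twist":0},{"fingers":0,"linear":[0,0.012,0],"twist":0}])

```text
clock: 18.48
eef_pos: [578.6, -317.0, 87.5]
tool_rot: [3.141, -0.001, -0.1]
force: [0.5, 1.8, 1.5]
width: -0.2
gripper_force: 1.2
```

Emit:
drive_tool(motion=[{"fingers":0,"linear":[0,0.004,0],"twist":0},{"fingers":0,"linear":[0,0.003,0],"twist":0},{"fingers":0,"linear":[0,0.002,0],"twist":0},{"fingers":0,"linear":[0,0,0],"twist":0}])

```text
clock: 18.82
eef_pos: [577.6, -323.3, 87.2]
tool_rot: [-3.141, 0.001, -0.098]
force: [-0.2, -0.3, 0.3]
width: 0.2
gripper_force: 0.0
```

Emit:
drive_tool(motion=[{"fingers":0,"linear":[0,0.003,0],"twist":0},{"fingers":0,"linear":[0,0,0],"twist":0},{"fingers":0,"linear":[0,0,0],"twist":0}])

```text
clock: 19.07
eef_pos: [577.4, -325.9, 87.1]
tool_rot: [-3.141, 0.001, -0.098]
force: [0.6, 1.3, -0.3]
width: 0.1
gripper_force: 0.3
```

Pushing works at friction level. I continue in small steps until it meets the end stop.

Emit:
drive_tool(motion=[{"fingers":0,"linear":[0,0.003,0],"twist":0},{"fingers":0,"linear":[0,0.002,0],"twist":0},{"fingers":0,"linear":[0,0,0],"twist":0},{"fingers":0,"linear":[0,0,0],"twist":0}])

```text
clock: 19.4
eef_pos: [577.2, -328.6, 87.0]
tool_rot: [-3.138, 0.001, -0.097]
force: [0.2, 6.2, 2.4]
width: -0.4
gripper_force: 2.7
```

Emit:
drive_tool(motion=[{"fingers":0,"linear":[0,0.003,0],"twist":0},{"fingers":0,"linear":[0,0,0],"twist":0},{"fingers":0,"linear":[0,0,0],"twist":0}])

```text
clock: 19.65
eef_pos: [577.2, -328.9, 87.0]
tool_rot: [-3.134, 0.002, -0.096]
force: [-1.3, 9.2, 4.3]
width: 0.2
gripper_force: 5.2
```

Emit:
drive_tool(motion=[{"fingers":0,"linear":[0,0.003,0],"twist":0},{"fingers":0,"linear":[0,0,0],"twist":0},{"fingers":0,"linear":[0,0,0],"twist":0}])

```text
clock: 19.9
eef_pos: [577.1, -329.1, 86.9]
tool_rot: [-3.13, 0.004, -0.095]
force: [-0.4, 14.6, 5.5]
width: -0.2
gripper_force: 7.6
```

Hard stop reached at y -329 (predicted -328) with the force rising to 15 N. I back off and lift clear.

Emit:
drive_tool(motion=[{"fingers":0,"linear":[0,-0.012,0],"twist":0},{"fingers":0,"linear":[0,-0.012,0],"twist":0},{"fingers":0,"linear":[0,0,-0.02],"twist":0},{"fingers":0,"linear":[0,0,-0.03],"twist":0},{"fingers":0,"linear":[0,0,-0.03],"twist":0}])

```text
clock: 20.32
eef_pos: [578.2, -313.2, 167.3]
tool_rot: [3.141, 0.002, -0.098]
force: [0.9, -0.7, 0.9]
width: 0.1
gripper_force: 0.0
```

Emit:
drive_tool(motion=[{"fingers":0,"linear":[0,0,-0.02],"twist":0},{"fingers":0,"linear":[0,0,0],"twist":0},{"fingers":0,"linear":[0,0,0],"twist":0},{"fingers":0,"linear":[0,0,0],"twist":0}])

```text
clock: 20.65
eef_pos: [578.3, -313.2, 186.6]
tool_rot: [3.141, 0.001, -0.098]
force: [0.4, 0.1, -1.2]
width: -0.1
gripper_force: 0.0
```

```bash
python3 dial.py d5; python3 - <<'E'
from h import *
d=load('d5'); hsv=cv2.cvtColor(d['color'],cv2.COLOR_BGR2HSV)
def st(u,v,z):
    a=-.0983; return np.array([585.4+np.cos(a)*u-np.sin(a)*v,-239.3+np.sin(a)*u+np.cos(a)*v,z])
for u,z in((0,98),(8,98)):
    print('tab scan z98',[(v,int(d['color'][tuple(proj(d,st(u,v,z),True).round().astype(int)[::-1])].max())) for v in range(-122,-90,2)])
print('dark px near dial',int((np.load('pics/d5r.npz')['A'].max(2)[90:240,110:250]<50).sum()))
# key in tray (side view) vs tray bay
s=grab('side','s9'); c,n=np.cos(-.1317),np.sin(-.1317)
im=s['color'].max(2).astype(int); P=[]
for x in range(-72,73,3):
    for y in range(-100,18,3):
        q=proj(s,(541.5+c*x-n*y,211.8+n*x+c*y,12)).round().astype(int)
        if im[q[1],q[0]]>125: P.append((x,y+41))
P=np.array(P); print(len(P),P.min(0) if len(P) else'',P.max(0) if len(P) else '')
E
```

```text
[ 578. -313.  186.] [-3.141e+00  2.000e-03 -9.800e-02] -0.36387434518845285
OOOOOOOOoooOOOOOOOOOOOOOOOOOOOOOOOOOOOOOOOOOOOOOOOOO
OOOOOOOOOOOOOOOOOOOOOOOOOOOOOOOOOOOOOOOOOOOOOOOOOOOO
OOOOOOOOOOOOOOOOOOOOOOOOOOOOOOOOOOOOOOOOOOOOOOOOOOOO
OOOOOOOOOOOOOOOOOOOOOOOOOOOOOOOOOOOOOOOOOOOOOOOOOOOO
OOOOOOOOOOOOOOOOOOOOOOOOOOOOOOOOOOOOOOOOOOOOOOOOOOOO
OOOOOOOOOOOOOOOOOOOOOOOOOOOOOOOOOOOOOOOOOOOOOOOOOOOO
....................................................
.....................................o..o.......ooo.
.................................................oo.
........................................o.....++++..
......................o.......o....oooooo......+++++
..................................o....oo.......oooo
......oo.ooo..o.......oo.oooooooooooooooo.......oooo
................................................oooo
....................................oo..o.......oooo
...o......................ooooooooooooo.........oooo
...........o...............o..ooo.oooooo........oooo
....o..oo..ooo.oo.o..oo.oooooooooooooooo........oooo
................................................oooo
.oo.ooooooo.o.ooooooo.o.oooooooooooooooo........oooo
.oo..oooooooooooo.ooooooooooooooooooooooo....ooooo..
..........................+.........................
OOOOOOOOOOOOOOOOOOOOOOOOOOOOOOOOOOOOOOOOOOOOOOOOOOOO
OOOOOOOOOOOOOOOOOOOOOOOOOOOOOOOOOOOOOOOOOOOOOOOOOOOO
OOOOOOOOOOOOOOOOOOOOOOOOOOOOOOOOOOOOOOOOOOOOOOOOOOOO
OOOOOOOOOOOOOOOOOOOOOOOOOOOOOOOOOOOOOOOOOOOOOOOOOOOO
tab scan z98 [(-122, 145), (-120, 145), (-118, 144), (-116, 143), (-114, 146), (-112, 107), (-110, 136), (-108, 145), (-106, 146), (-104, 143), (-102, 94), (-100, 108), (-98, 105), (-96, 136), (-94, 134), (-92, 131)]
tab scan z98 [(-122, 146), (-120, 146), (-118, 143), (-116, 143), (-114, 146), (-112, 83), (-110, 151), (-108, 145), (-106, 148), (-104, 142), (-102, 95), (-100, 103), (-98, 102), (-96, 104), (-94, 141), (-92, 139)]
dark px near dial 0
148 [-54 -38] [54 43]
```

The slot is fully covered, the tab top sits at y -111 to -103 (its closed position), and the key is inside the bay. I hand in.

```bash
python3 -c "
from h import *
print(ctrl.finish_job())"
```

```text
the job is handed in; nothing more can be done
None
```

Job handed in, verdict not shown: by my own checks the key lies flat in the wide bay, the dial pointer is about in line with the marker tab, the shutter is closed against its stop, and the arm kept clear of the emergency stop.

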